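Find the loose pipe clamp and hold its cap open

TASK

One of the three pipe clamps on the test-stand line has worked loose: take the brass drift from the tool block and tap the three clamp bolts lightly on their heads with it, in order from the robot's left to its right, to feel which one gives. Stand the drift back upright in the hole it came from and let it go, then lift the cap of the loose clamp by its ear with the fingers, to about 50 degrees open, and finish while still holding it open there, because it falls shut when let go. Leave everything else on the bench where it is.

Things in the scene. Friction and masses are not known exactly. Their poses are not given: they have to be found in the camera images.
- rig: the test-stand line: a blue rail plate 140 x 360 x 12 mm, fixed, carrying a 30 mm steel tube along its y axis with three identical pipe clamps on it, 100 mm apart. Origin on the bench straight below the middle of the tube; y runs along the tube to the robot's left, x away from the robot. The tube's axis is 54 mm above the bench
- bolt_a: dark hexagon-head bolt of clamp a (head 19 mm across flats, 8 mm high), with a small retaining spring under the head, on the robot's side of the tube. Origin in the middle of the top of its head, 84 mm above the bench. A tight bolt does not give; a loose one dips 5 mm under 1 to 3 N, then stops, and springs back. The bolts look the same, and the order of the clamps along the rail changes from one start to the next
- bolt_b: dark hexagon-head bolt of clamp b (head 19 mm across flats, 8 mm high), with a small retaining spring under the head, on the robot's side of the tube. Origin in the middle of the top of its head, 84 mm above the bench. A tight bolt does not give; a loose one dips 5 mm under 1 to 3 N, then stops, and springs back. The bolts look the same, and the order of the clamps along the rail changes from one start to the next
- bolt_c: dark hexagon-head bolt of clamp c (head 19 mm across flats, 8 mm high), with a small retaining spring under the head, on the robot's side of the tube. Origin in the middle of the top of its head, 84 mm above the bench. A tight bolt does not give; a loose one dips 5 mm under 1 to 3 N, then stops, and springs back. The bolts look the same, and the order of the clamps along the rail changes from one start to the next
- cap_a: aluminium cap of clamp a, 30 mm wide along the tube, arched over the tube with a flat ear towards the robot. Origin on its hinge pin, which runs along y on the far side of the tube, 54 mm above the bench; z is vertical when shut. A tight clamp's cap cannot move; the loose one's swings up and away from the robot with its bolt (weight about 0.2 kg, stop at 77 degrees) and falls shut when let go
- cap_a_ear (a point): middle of the ear of cap a, directly under its bolt: the ear is 30 mm wide (y), 14 mm thick, 44 mm long (from 22 mm behind to 22 mm in front of this point), 62 mm above the bench and 84 mm nearer the robot than the hinge pin, 8 mm above its height. It can be pinched across its width from above, a finger either side, with the bolt head between them; the forked clamp foot below it is only 22 mm wide. Moves with the cap
- cap_b: aluminium cap of clamp b, 30 mm wide along the tube, arched over the tube with a flat ear towards the robot. Origin on its hinge pin, which runs along y on the far side of the tube, 54 mm above the bench; z is vertical when shut. A tight clamp's cap cannot move; the loose one's swings up and away from the robot with its bolt (weight about 0.2 kg, stop at 77 degrees) and falls shut when let go
- cap_b_ear (a point): middle of the ear of cap b, directly under its bolt: the ear is 30 mm wide (y), 14 mm thick, 44 mm long (from 22 mm behind to 22 mm in front of this point), 62 mm above the bench and 84 mm nearer the robot than the hinge pin, 8 mm above its height. It can be pinched across its width from above, a finger either side, with the bolt head between them; the forked clamp foot below it is only 22 mm wide. Moves with the cap
- cap_c: aluminium cap of clamp c, 30 mm wide along the tube, arched over the tube with a flat ear towards the robot. Origin on its hinge pin, which runs along y on the far side of the tube, 54 mm above the bench; z is vertical when shut. A tight clamp's cap cannot move; the loose one's swings up and away from the robot with its bolt (weight about 0.2 kg, stop at 77 degrees) and falls shut when let go
- cap_c_ear (a point): middle of the ear of cap c, directly under its bolt: the ear is 30 mm wide (y), 14 mm thick, 44 mm long (from 22 mm behind to 22 mm in front of this point), 62 mm above the bench and 84 mm nearer the robot than the hinge pin, 8 mm above its height. It can be pinched across its width from above, a finger either side, with the bolt head between them; the forked clamp foot below it is only 22 mm wide. Moves with the cap
- drift_centre (a point): brass drift, a plain round rod 14 mm thick and 145 mm long; this point is half-way along it, z along the rod. It starts standing in the robot-side hole of the tool block, 100 mm of it above the block. Weighs about 0.19 kg
- drift: the same brass drift; origin in the middle of its lower end
- block_hole0 (a point): middle of the mouth of the drift's hole (the one at the robot's end) in the wooden tool block, fixed, 160 x 62 mm, 60 mm high, with three holes 50 mm apart along its x axis; holes 20 mm across with a small chamfer, 45 mm deep
- spanner: bystander: a steel combination spanner, 190 mm long, 8 mm thick, lying flat; origin under its middle, x along it
- gear: bystander: a steel pump gear on its shaft stub, 64 mm across, 34 mm tall; origin under its centre
- socket: bystander: a steel socket standing up, 30 mm across, 45 mm tall; origin under its centre
- oiler: bystander: a white plastic bottle with a red cap, 60 mm across, 150 mm tall; origin under its centre
- cover: bystander: a round aluminium pump cover, 96 mm across, 34 mm tall; origin under its centre
- punch: bystander: a dark steel pin punch, 13 mm thick, 100 mm long, standing in the middle hole of the block, 55 mm of it above the block; origin at its foot
- chisel: bystander: a red chisel, 14 mm thick, 105 mm long, standing in the far hole of the block, 60 mm of it above the block; origin at its foot
Mind the look-alikes: they are no part of the job. Of the things that look like the part that bears block_hole0, the smaller one is meant.

How it is judged:
By the outcome, as a careful person would: the job done as asked, in the order asked, and still so for the second after the job is handed in, while the arm keeps its last pose, push and grip.
It also fails if it takes over 67 s, if anything falls off the work surface, if the arm or the gripper's body presses on something with over 40 N, if the wrist force passes 120 N, or if a joint passes its speed limit or range.

ROBOT

A 6-joint arm with a two-finger parallel gripper is mounted at the origin on the work surface. World frame = base frame: x ahead of the robot, y to its left, z up, the work surface at z = 0. Lengths are in m, angles in rad, forces in N, time in s.
With the tool pointing down it reaches from about 0.275 to 0.775 m from the base axis. Payload 14.6 kg.
Tool frame: the origin (TCP) lies midway between the tips of the shut fingers; the grasp point (between the pads) lies 19 mm behind it; z points along the fingers, y is the line along which they close (so a half turn about z gives the same grasp; the last joint's range is limited). The gripper opens to 85 mm and grips with 20 to 120 N. Pads are 22 mm wide; open, the fingers measure 114 mm over their backs; the gripper's body (76 mm by 85 mm) begins 54 mm behind the grasp point. The pads swing forward as they close: fully open they stand 13 mm farther back than shut.
Start: joints at [-0.155, 0.263, -0.048, 1.259, 0, 1.415], TCP at [0.525, -0, 0.231] pointing down, gripper open.
Joint ranges: [-2.65, 2.65], [-0.89, 1.7], [-1.18, 1.37], [-2.13, 2.11], [-1.35, 1.29], [-3.14, 3.14]. Speed limits (rad/s): [1.89, 1.89, 2.57, 2.79, 3.14, 3.14].

INTERFACE

Orientations are given as a unit quaternion [w, x, y, z].
In Python, from rig import manip gives the robot as it stands.
- The arm moves only by the shell command python3 -m crank 'ROWS' [OPENING]. ROWS is JSON, one flat list of numbers, 6 for each row, row after row: the shift along the tool's x, y, z normalised to -1 to 1, where 1 is 0.03 m, then the turn, a rotation vector about the tool's x, y, z normalised to -1 to 1, where 1 is pi rad. A call has exactly 5 rows; each row shifts and turns the commanded pose from where the row before left it, along the tool's axes as they then stand; what a row does not reach is not made up. A row lasts 1/12 s, in which the tool goes at most 41.7 mm and 7.16 degrees, less where a joint would pass 70% of its speed; a pose out of reach is approached as far as the arm can. A call with a number of a shift or a turn outside -1 to 1 is refused whole. A call with a gripper value outside its range is refused whole. OPENING is the closure, from -1 (fully open) to 1 (shut), set as the call begins (- or left out, the last holds). The fingers move at their own pace and stop on an object; the grip force is fixed at half the most. Time passes only in rows, so rows that do not move let the fingers close, or fill a call up. It gives the time, the measured TCP pose, the force, the opening and the grip force at its end, in the units of the state.
- manip.observe(): the state, without advancing time (a new reading comes with each control period).
- manip.camera(name): name is "scene" or "side" or "wrist"; returns a dict with "image" (384x512x3 uint8, blue, green, red), "vertical_fov" (degrees; the focal length in pixels is half the picture's height over the tangent of half this angle, whatever the lens; pixels are square), "cx", "cy" (the principal point, pixels), "dist" ([k1, k2, p1, p2, k3] as OpenCV has them; the pictures are not rectified), "world_to_cam" (4x4, takes a point from world to camera coordinates); the wrist camera has in their place "hand_eye" (4x4, takes a point from camera to tool coordinates, whose origin is the TCP and whose axes are the flange's). Camera axes: x right, y down, z forward; pixel columns grow to the right and rows downward; lengths in m; the calibration is good to about 2 mm. A picture is of the moment at which its call begins: read the wrist's pose just before it. There is no depth.
- manip.job_done(): hands the job in; it is judged then, once.
Trained networks look in the newest picture that a camera, given by its name, has taken for a name from the list of things; names that differ only in an ending like _2 or _b are one class to them, and where a whole thing is asked for, a point or a joint stands for the part that bears it (a point fixed in the world has none). Each returns a list of dicts, best first, with "confidence" (0 to 1); they miss things now and then, are a little off and sometimes report something else, mostly with a low value. They report only what shows in the picture. A call takes as long as a camera call. They do not tell look-alikes from the thing itself.
- manip.find_in(thing, camera): "location" ([x, y, z] in m, in world coordinates, good to about 4 mm: the middle of the surface that is visible of it).
- manip.masks_of(thing, camera): "mask" (384x512 bool, what is visible of it).
- manip.mark_of(thing, camera): "location" ([x, y, z] in m, in world coordinates, good to about 4 mm: a listed point, or the origin of a listed thing).
The state is a dict: "t": time; "q": joint angles; "joint_velocities": joint speeds; "tau": joint torques, N m; "eef_pos": TCP position; "tcp_rot": TCP orientation; "wrist_force": force on the tool from outside, world axes, zero at the start; "wrist_torque": the same for the moment, N m; "width": finger opening in m; "grip_force": force on a finger pad.
Only numpy, scipy, OpenCV 4.12 (cv2) and the standard library are available. Lean on these libraries where they do the work, as an engineer would, in place of code of your own. Each camera call takes 0.05 s, during which the arm holds its last target. There are 200 camera calls.

## Working session

There is one attempt and no reset: what is moved stays moved. The work goes in short steps, Python scripts to look and compute and a shell command to move; the robot and the scene stay as the last step left them, time stands still between calls to the robot, and variables do not carry over. Pictures are saved under pics/ and viewed, at most 10 in all, crops included, and the job is handed in when it is done.

```bash
ls; mkdir -p pics; cat > look.py <<'E'
import numpy as np, cv2
from rig import manip
E
python3 - <<'E'
from look import *
s=manip.observe()
print({k:np.round(v,3).tolist() for k,v in s.items()})
ims=[]
for c in ["scene","side"]:
    r=manip.camera(c); cv2.imwrite(f"pics/{c}0.png",r["image"])
    print(c,r["vertical_fov"],r["cx"],r["cy"],r["dist"],np.round(r["world_to_cam"],3).tolist())
    for n in ["rig","bolt_a","cap_a","cap_a_ear","drift_centre","drift","block_hole0","punch","chisel","spanner","gear","socket","oiler","cover"]:
        print(n,[(np.round(d["location"],3).tolist(),round(d["confidence"],2)) for d in manip.mark_of(n,c)][:5])
E
```

```text
pics
{'t': 0.0, 'q': [-0.155, 0.264, -0.049, 1.259, 0.0, 1.416], 'joint_velocities': [-0.002, 0.001, 0.001, 0.002, 0.003, 0.0], 'tau': [0.001, -63.761, 38.457, 0.014, 0.0, -0.0], 'eef_pos': [0.525, 0.0, 0.231], 'tcp_rot': [-0.0, 0.707, 0.707, -0.0], 'wrist_force': [1.148, -0.014, 0.381], 'wrist_torque': [-0.05, -0.002, 0.004], 'grip_force': 0.0, 'width': 0.086}
scene 43.23243194142911 256.84382879117 184.02558974139387 [-0.07254479  0.          0.          0.          0.        ] [[0.348, 0.938, -0.01, -0.186], [0.689, -0.263, -0.676, -0.315], [-0.636, 0.228, -0.737, 1.85], [0.0, 0.0, 0.0, 1.0]]
rig [([0.537, 0.042, -0.001], 0.59)]
bolt_a [([0.472, -0.046, 0.085], 0.56), ([0.492, 0.049, 0.089], 0.49), ([0.511, 0.149, 0.085], 0.42)]
cap_a [([0.571, 0.032, 0.056], 0.81), ([0.549, -0.068, 0.052], 0.68)]
cap_a_ear [([0.518, 0.151, 0.061], 0.58)]
drift_centre [([0.521, -0.313, 0.089], 0.59)]
drift [([0.471, -0.043, 0.086], 0.43), ([0.527, -0.315, 0.021], 0.4)]
block_hole0 [([0.256, -0.376, 0.084], 0.68), ([0.525, -0.313, 0.063], 0.56)]
punch [([0.573, -0.311, 0.013], 0.36), ([0.537, 0.041
[... 869 characters left out ...]
34), ([0.467, -0.043, 0.063], 0.18)]
cap_a_ear [([0.512, 0.153, 0.061], 0.76), ([0.514, 0.152, 0.085], 0.72), ([0.523, -0.314, 0.088], 0.57)]
drift_centre [([0.523, -0.313, 0.087], 0.5)]
drift [([0.522, -0.315, 0.018], 0.84), ([0.698, 0.329, -0.002], 0.48)]
block_hole0 [([0.256, -0.375, 0.085], 0.61), ([0.523, -0.31, 0.06], 0.55), ([0.513, 0.154, 0.06], 0.44)]
punch [([0.574, -0.315, 0.017], 0.45), ([0.525, -0.311, 0.091], 0.35)]
chisel [([0.575, -0.315, 0.013], 0.7), ([0.523, -0.314, 0.019], 0.69)]
spanner [([0.445, 0.378, -0.005], 0.51)]
gear [([0.72, 0.085, -0.002], 0.83)]
socket [([0.724, -0.009, -0.001], 0.44)]
oiler [([0.708, -0.312, -0.0], 0.75)]
cover [([0.697, 0.327, -0.001], 0.75)]
```

View pics/scene0.png

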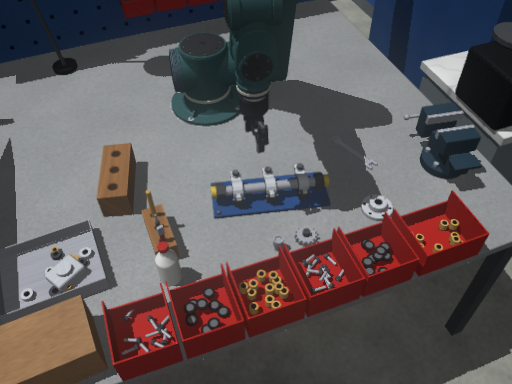

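View pics/side0.png

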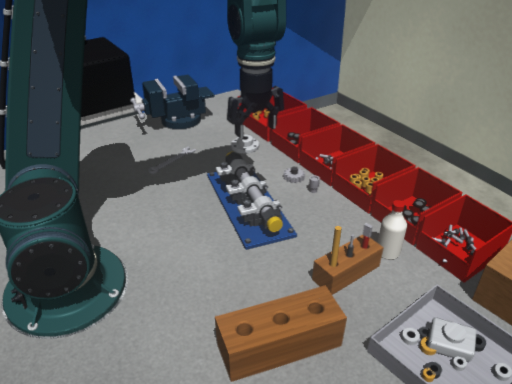

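The scene view shows the blue rig at about px (270,190), with three bolts whose network positions lie on a straight line turned about −12°. The drift stands in the small block at px (150,200); in the side view it is at (336,245). The larger empty block at px (117,178) is the look-alike. I'm turning the tool so it closes along y, then going over the drift.

```bash
for i in 1 2 3; do python3 -m crank '[0,0,0,0,0,-0.0333, 0,0,0,0,0,-0.0333, 0,0,0,0,0,-0.0333, 0,0,0,0,0,-0.0333, 0,0,0,0,0,-0.0335]' ; done
python3 -m crank '[0,-0.7,0,0,0,0, 0,-0.9,0,0,0,0, 0,-0.9,0,0,0,0, 0,-0.9,0,0,0,0, 0,-0.9,0,0,0,0]'
python3 -m crank '[0,-0.9,0,0,0,0, 0,-0.9,0,0,0,0, 0,-0.9,0,0,0,0, 0,-0.9,0,0,0,0, 0,-0.9,0,0,0,0]'
python3 -m crank '[0,-0.9,0,0,0,0, 0,-0.6,0,0,0,0, 0,0,0,0,0,0, 0,0,0,0,0,0, 0,0,0,0,0,0]'
cat > look.py <<'E'
import numpy as np, cv2
from scipy.spatial.transform import Rotation as R
from rig import manip
def rot(s): return R.from_quat(s["tcp_rot"],scalar_first=True)
def goto(p,Rt=None):
    "steps (tool axes, units of the moves) from the measured pose to p (and rotation Rt)"
    s=manip.observe(); r=rot(s)
    print("d units",np.round(r.inv().apply(np.array(p)-s["eef_pos"])/0.03,2), "turn units", None if Rt is None else np.round((r.inv()*Rt).as_rotvec()/np.pi,4))
def st():
    s=manip.observe(); print("t",round(s["t"],2),"p",np.round(s["eef_pos"],4),"R",np.round(rot(s).as_matrix(),3).tolist(),"F",np.round(s["wrist_force"],2),"w",round(s["width"],4),"g",round(s["grip_force"],1),"q",np.round(s["q"],3)); return s
def wrist():
    s=manip.observe(); c=manip.camera("wrist"); T=np.eye(4); T[:3,:3]=rot(s).as_matrix(); T[:3,3]=s["eef_pos"]
    return c,T@c["hand_eye"]
def marks(names,cam,k=4):
    for n in names: print(n,[(np.round(d["location"],4).tolist(),round(d["confidence"],2)) for d in manip.mark_of(n,cam)][:k])
E
python3 - <<'E'
from look import *
st()
c,T=wrist(); cv2.imwrite("pics/w1.png",c["image"]); print(c["vertical_fov"],np.round(c["hand_eye"],3).tolist())
marks(["drift_centre","drift","block_hole0","punch","chisel"],"wrist")
E
```

```text
t: 1.92
eef_pos: [0.525, -0.0, 0.2313]
tcp_rot: [0.0, 0.498, 0.867, -0.0]
wrist_force: [-0.3, 0.6, -0.6]
width: 0.0855
grip_force: 0.0
t: 2.33
eef_pos: [0.525, -0.0, 0.2313]
tcp_rot: [0.0, 0.256, 0.967, 0.0]
wrist_force: [0.0, -0.0, 0.6]
width: 0.0854
grip_force: 0.0
t: 2.75
eef_pos: [0.525, -0.0, 0.2313]
tcp_rot: [-0.0, -0.003, 1.0, -0.0]
wrist_force: [0.6, 0.2, 0.8]
width: 0.0853
grip_force: 0.0
t: 3.17
eef_pos: [0.5249, -0.1302, 0.2314]
tcp_rot: [0.0, -0.0, 1.0, -0.0]
wrist_force: [0.4, 0.7, -0.0]
width: 0.0859
grip_force: 0.0
t: 3.58
eef_pos: [0.5249, -0.2654, 0.2313]
tcp_rot: [0.0, -0.0, 1.0, -0.0]
wrist_force: [0.3, 0.3, -0.4]
width: 0.0854
grip_force: 0.0
t: 4.0
eef_pos: [0.525, -0.3084, 0.2312]
tcp_rot: [-0.0, -0.0, 1.0, 0.0]
wrist_force: [0.5, -0.0, -0.2]
width: 0.0857
grip_force: 0.0
t 4.0 p [ 0.525  -0.3084  0.2312] R [[-1.0, -0.0, -0.0], [-0.0, 1.0, 0.0], [0.0, 0.0, -1.0]] F [ 0.51 -0.04 -0.22] w 0.0857 g 0.0 q [-0.665  0.411  0.176  1.336  0.    -0.665]
65.7197800908129 [[0.001, -0.958, -0.288, 0.073], [1.0, 0.001, 0.001, 0.001], [-0.0, -0.288, 0.958, -0.143], [0.0, 0.0, 0.0, 1.0]]
drift_centre [([0.5217, -0.3096, 0.0855], 0.68)]
drift [([0.522, -0.3107, 0.0143], 0.9)]
block_hole0 [([0.522, -0.3145, 0.0568], 0.56)]
punch [([0.5744, -0.3157, 0.0137], 0.66)]
chisel [([0.6244, -0.3104, 0.015], 0.73)]
```

View pics/w1.png

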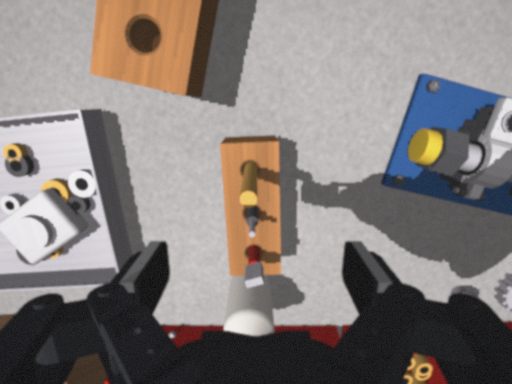

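The wrist view shows the drift standing in the hole, from px (248,165) to (248,200). The punch and chisel are behind it along the column and the pads straddle it to left and right. Now descending.

```bash

python3 -m crank '[0.08,-0.13,0.5,0,0,0, 0,0,0.8,0,0,0, 0,0,0.8,0,0,0, 0,0,0.8,0,0,0, 0,0,0.8,0,0,0]' | head -2
python3 -m crank '[0,0,0.4,0,0,0, 0,0,0,0,0,0, 0,0,0,0,0,0, 0,0,0,0,0,0, 0,0,0,0,0,0]' | head -2
python3 -m crank '[0,0,0,0,0,0, 0,0,0,0,0,0, 0,0,0,0,0,0, 0,0,0,0,0,0, 0,0,0,0,0,0]' 1
python3 -m crank '[0,0,0,0,0,0, 0,0,0,0,0,0, 0,0,0,0,0,0, 0,0,0,0,0,0, 0,0,0,0,0,0]'
python3 - <<'E'
from look import *
st()
c,T=wrist(); cv2.imwrite("pics/w2.png",c["image"])
marks(["drift_centre","drift","block_hole0"],"wrist")
E
```

```text
t: 4.72
eef_pos: [0.5227, -0.3126, 0.1194]
t: 5.13
eef_pos: [0.5233, -0.3133, 0.1096]
t: 5.55
eef_pos: [0.5227, -0.313, 0.1084]
tcp_rot: [0.0, -0.0, 1.0, -0.0]
wrist_force: [0.4, -1.2, 0.1]
width: 0.0256
grip_force: 0.0
t: 5.97
eef_pos: [0.5228, -0.3131, 0.1084]
tcp_rot: [0.0, -0.0, 1.0, -0.0]
wrist_force: [-0.1, -1.9, 3.4]
width: 0.0122
grip_force: 58.5
t 5.97 p [ 0.5228 -0.3131  0.1084] R [[-1.0, -0.0, 0.0], [-0.0, 1.0, -0.0], [-0.0, -0.0, -1.0]] F [-0.09 -1.91  3.44] w 0.0122 g 58.5 q [-0.673  0.464 -0.075  1.031 -0.    -0.673]
drift_centre [([0.5245, -0.3133, 0.0875], 0.7)]
drift [([0.5236, -0.3115, 0.0109], 0.93)]
block_hole0 [([0.525, -0.3145, 0.061], 0.92)]
```

```bash

python3 -m crank '[0,0,-0.2,0,0,0, 0,0,-0.4,0,0,0, 0,0,-0.6,0,0,0, 0,0,-0.8,0,0,0, 0,0,-0.8,0,0,0]' | head -2
python3 -m crank '[0,0,-0.6,0,0,0, 0,0,-0.33,0,0,0, 0,0,0,0,0,0, 0,0,0,0,0,0, 0,0,0,0,0,0]'
python3 - <<'E'
from look import *
st()
c=manip.camera("side"); marks(["drift_centre","drift","block_hole0"],"side")
cv2.imwrite("pics/s2.png",cv2.resize(c["image"][100:330,200:450],None,fx=2.4,fy=2.4))
c,T=wrist(); marks(["drift_centre","drift","block_hole0"],"wrist")
c=manip.camera("scene"); marks(["drift_centre","drift","block_hole0"],"scene")
for b in "abc":
  for cam in ["side","scene"]: marks(["bolt_"+b],cam)
E
```

```text
t: 6.58
eef_pos: [0.5222, -0.3122, 0.1929]
t: 7.0
eef_pos: [0.5223, -0.3125, 0.2191]
tcp_rot: [-0.001, -0.0, 1.0, 0.001]
wrist_force: [-0.5, 0.1, -3.1]
width: 0.0123
grip_force: 58.6
t 7.0 p [ 0.5223 -0.3125  0.2191] R [[-1.0, -0.0, -0.001], [-0.0, 1.0, 0.001], [0.001, 0.001, -1.0]] F [-0.52  0.07 -3.13] w 0.0123 g 58.6 q [-0.673  0.414  0.149  1.307  0.    -0.673]
drift_centre []
drift [([0.5221, -0.3146, 0.1295], 0.77), ([0.4888, 0.0531, 0.0849], 0.26)]
block_hole0 [([0.5256, -0.313, 0.0565], 0.57)]
drift_centre [([0.5228, -0.3119, 0.199], 0.56)]
drift [([0.5215, -0.3102, 0.1229], 0.93)]
block_hole0 [([0.5243, -0.3131, 0.0572], 0.96)]
drift_centre [([0.5265, -0.3127, 0.2013], 0.45)]
drift [([0.5252, -0.3142, 0.1311], 0.55), ([0.4722, -0.0447, 0.086], 0.33)]
block_hole0 [([0.5227, -0.314, 0.0622], 0.84), ([0.2576, -0.3749, 0.0838], 0.6)]
bolt_a [([0.4672, -0.0498, 0.0856], 0.52), ([0.524, -0.3105, 0.0588], 0.48), ([0.5172, 0.1506, 0.0843], 0.39), ([0.4921, 0.0557, 0.0822], 0.37)]
bolt_a [([0.4698, -0.0444, 0.0866], 0.63), ([0.5098, 0.1497, 0.0839], 0.53), ([0.4917, 0.048, 0.0867], 0.52)]
bolt_b [([0.4672, -0.0498, 0.0856], 0.52), ([0.524, -0.3105, 0.0588], 0.48), ([0.5172, 0.1506, 0.0843], 0.39), ([0.4921, 0.0557, 0.0822], 0.37)]
bolt_b [([0.4698, -0.0444, 0.0866], 0.63), ([0.5098, 0.1497, 0.0839], 0.53), ([0.4917, 0.048, 0.0867], 0.52)]
bolt_c [([0.4672, -0.0498, 0.0856], 0.52), ([0.524, -0.3105, 0.0588], 0.48), ([0.5172, 0.1506, 0.0843], 0.39), ([0.4921, 0.0557, 0.0822], 0.37)]
bolt_c [([0.4698, -0.0444, 0.0866], 0.63), ([0.5098, 0.1497, 0.0839], 0.53), ([0.4917, 0.048, 0.0867], 0.52)]
```

View pics/s2.png

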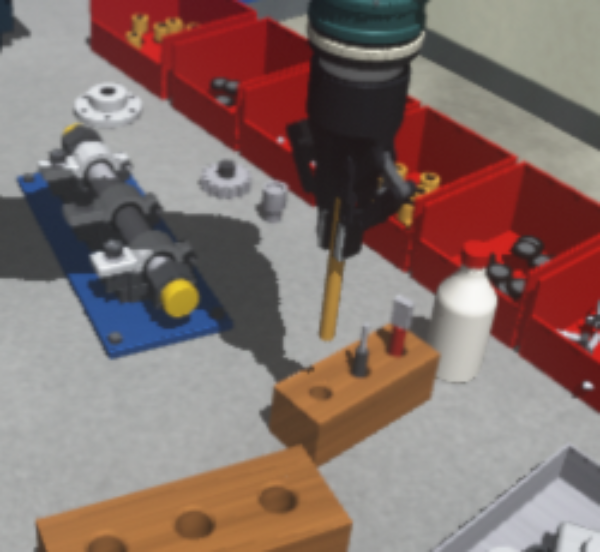

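The drift hangs vertical below the fingers (lower end at crop px (328,338)) above its empty hole. Next I move over the left bolt.

```bash

python3 -m crank '[0.29,0.5,0,0,0,0, 0,0.8,0,0,0,0, 0,0.9,0,0,0,0, 0,0.9,0,0,0,0, 0,0.9,0,0,0,0]' | head -2
python3 -m crank '[0,0.9,0,0,0,0, 0,0.9,0,0,0,0, 0,0.9,0,0,0,0, 0,0.9,0,0,0,0, 0,0.9,0,0,0,0]' | head -2
python3 -m crank '[0,0.9,0,0,0,0, 0,0.9,0,0,0,0, 0,0.9,0,0,0,0, 0,0.9,0,0,0,0, 0,0.9,0,0,0,0]' | head -2
python3 -m crank '[0,0.9,0,0,0,0, 0,0.7,0,0,0,0, 0,0.5,0,0,0,0, 0,0.28,0,0,0,0, 0,0,0,0,0,0]'
python3 - <<'E'
from look import *
st()
c,T=wrist(); cv2.imwrite("pics/w3.png",c["image"]); marks(["bolt_a","cap_a","cap_a_ear","drift","rig"],"wrist")
for cam in ["side","scene"]:
  manip.camera(cam); marks(["bolt_a","drift"],cam)
E
```

```text
t: 8.32
eef_pos: [0.5138, -0.1918, 0.2202]
t: 8.73
eef_pos: [0.5137, -0.0567, 0.2203]
t: 9.15
eef_pos: [0.5137, 0.0784, 0.2204]
t: 9.57
eef_pos: [0.5138, 0.1497, 0.2201]
tcp_rot: [0.0, -0.001, 1.0, 0.0]
wrist_force: [0.9, 0.1, -2.3]
width: 0.0124
grip_force: 58.7
t 9.57 p [0.5138 0.1497 0.2201] R [[-1.0, -0.002, 0.0], [-0.002, 1.0, 0.0], [-0.0, 0.0, -1.0]] F [ 0.92  0.09 -2.3 ] w 0.0124 g 58.7 q [ 0.131  0.284 -0.049  1.238  0.     0.129]
bolt_a [([0.4731, -0.0421, 0.0817], 0.82), ([0.4909, 0.0522, 0.0856], 0.71), ([0.5113, 0.151, 0.0846], 0.64)]
cap_a [([0.5486, -0.0656, 0.056], 0.77), ([0.5729, 0.0369, 0.0555], 0.76), ([0.5908, 0.1299, 0.0528], 0.56)]
cap_a_ear [([0.5165, 0.1479, 0.0602], 0.65)]
drift [([0.5162, 0.1507, 0.1221], 0.83)]
rig [([0.5357, 0.0463, -0.0032], 0.69)]
bolt_a [([0.4703, -0.0478, 0.0825], 0.55), ([0.4902, 0.0553, 0.0852], 0.43), ([0.5146, 0.1509, 0.0815], 0.42), ([0.5797, 0.0376, 0.0533], 0.35)]
drift [([0.5138, 0.1481, 0.1289], 0.71)]
bolt_a [([0.5101, 0.1529, 0.0828], 0.62), ([0.6945, 0.332, 0.0027], 0.59), ([0.4904, 0.0466, 0.0858], 0.43), ([0.4705, -0.0413, 0.0854], 0.39)]
drift [([0.5179, 0.146, 0.1277], 0.55), ([0.7115, -0.3159, -0.0004], 0.27)]
```

View pics/w3.png

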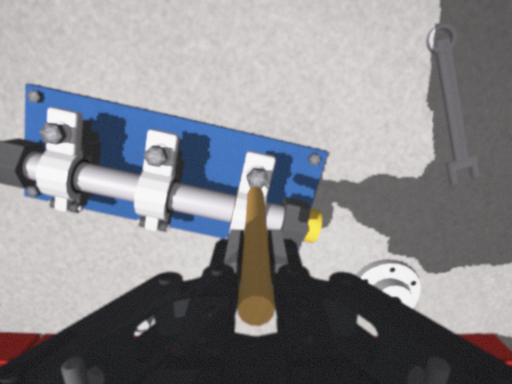

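The wrist view shows the three bolt heads at px (53,132), (156,156) and (258,178), with the drift's end at about (256,192) over the left one. I'll work out the head positions from these pixels.

```bash
python3 - <<'E'
from look import *
im=cv2.imread("pics/w3.png")
c,T=wrist()
f=192/np.tan(np.radians(c["vertical_fov"]/2)); K=np.array([[f,0,c["cx"]],[0,f,c["cy"]],[0,0,1]]); d=np.array(c["dist"])
for px in [(53,132),(156,156),(258,178)]:
    u=cv2.undistortPoints(np.array([[px]],float),K,d)[0,0]; v=T[:3,:3]@[u[0],u[1],1]; o=T[:3,3]
    print(px,np.round(o+v*(0.084-o[2])/v[2],4))
Ti=np.linalg.inv(T)
def proj(p): return np.round(cv2.projectPoints(np.array([p],float),cv2.Rodrigues(Ti[:3,:3])[0],Ti[:3,3],K,d)[0][0,0],1)
print(proj([.5138,.1497,.1267]), proj([.5138,.1497,.084]))
cv2.imwrite("pics/w3c.png",cv2.resize(im[100:280,150:350],None,fx=4,fy=4,interpolation=cv2.INTER_CUBIC)[:600])
E
```

```text
(53, 132) [ 0.4677 -0.0419  0.084 ]
(156, 156) [0.491  0.0545 0.084 ]
(258, 178) [0.5126 0.1518 0.084 ]
[255.9 192.2] [255.8 179.2]
```

View pics/w3c.png

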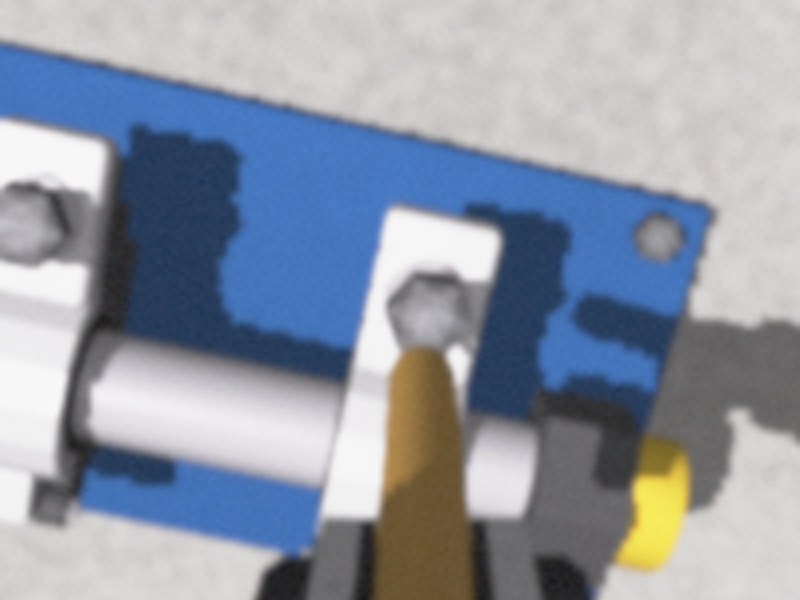

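```bash

python3 -m crank '[0.02,0.03,0.2,0,0,0, 0,0,0.4,0,0,0, 0,0,0.4,0,0,0, 0,0,0.2,0,0,0, 0,0,0,0,0,0]' | grep -E "eef|force"
python3 -m crank '[0,0,0.02,0,0,0, 0,0,0.02,0,0,0, 0,0,0.02,0,0,0, 0,0,0.02,0,0,0, 0,0,0.02,0,0,0]' | grep -E "eef|force"
```

```text
eef_pos: [0.5125, 0.1493, 0.1828]
wrist_force: [-0.4, -0.9, -2.0]
grip_force: 58.7
eef_pos: [0.5134, 0.1494, 0.1814]
wrist_force: [0.7, 0.5, -2.0]
grip_force: 58.7
```

```bash

python3 -m crank '[0,0,0.02,0,0,0, 0,0,0.02,0,0,0, 0,0,0,0,0,0, 0,0,0,0,0,0, 0,0,0,0,0,0]' | grep -E "eef|force"
```

```text
eef_pos: [0.5133, 0.1494, 0.18]
wrist_force: [0.2, -0.6, -2.6]
grip_force: 58.7
```

```bash

python3 -m crank '[0,0.03,0.02,0,0,0, 0,0,0.02,0,0,0, 0,0,0,0,0,0, 0,0,0,0,0,0, 0,0,0,0,0,0]' | grep -E "eef|wrist_force"; python3 -c "
from look import *
st()"
```

```text
eef_pos: [0.5133, 0.1503, 0.1788]
wrist_force: [-0.5, 0.9, -2.0]
t 11.88 p [0.5133 0.1503 0.1788] R [[-1.0, -0.0, -0.0], [-0.0, 1.0, 0.0], [0.0, 0.0, -1.0]] F [-0.5   0.91 -1.98] w 0.0125 g 58.7 q [ 0.132  0.301 -0.138  1.131  0.     0.132]
```

```bash

python3 -m crank '[0,0,0.02,0,0,0, 0,0,0.02,0,0,0, 0,0,0,0,0,0, 0,0,0,0,0,0, 0,0,0,0,0,0]' | grep -E "eef|wrist_force"
```

```text
eef_pos: [0.5133, 0.1503, 0.1776]
wrist_force: [-0.7, -0.2, -1.9]
```

```bash

python3 -m crank '[0,0,0.02,0,0,0, 0,0,0,0,0,0, 0,0,0,0,0,0, 0,0,0,0,0,0, 0,0,0,0,0,0]' | grep -E "eef|wrist_force"
```

```text
eef_pos: [0.5135, 0.1503, 0.1774]
wrist_force: [-0.4, -0.2, 5.2]
```

```bash

python3 -m crank '[0,0,0.01,0,0,0, 0,0,0,0,0,0, 0,0,0,0,0,0, 0,0,0,0,0,0, 0,0,0,0,0,0]' | grep -E "eef|force"
python3 -m crank '[0,0,-0.1,0,0,0, 0,0,-0.3,0,0,0, 0,0,-0.3,0,0,0, 0,0,0,0,0,0, 0,0,0,0,0,0]' | grep -E "eef|force"
python3 -c "
from look import *
goto([0.4914,0.0525,0.2])"
```

```text
eef_pos: [0.5136, 0.1503, 0.1774]
wrist_force: [-1.3, -0.5, 8.7]
grip_force: 59.8
eef_pos: [0.5136, 0.1504, 0.1983]
wrist_force: [1.0, 0.8, -2.4]
grip_force: 59.0
d units [ 0.74 -3.26 -0.06] turn units None
```

Left is tight: 10 N with no travel at z 0.1774. Now the middle bolt.

```bash

python3 -m crank '[0.14,-0.6,0,0,0,0, 0.15,-0.7,0,0,0,0, 0.15,-0.7,0,0,0,0, 0.15,-0.7,0,0,0,0, 0.15,-0.56,0,0,0,0]' | grep -E "eef"
python3 -m crank '[0,0,0.2,0,0,0, 0,0,0.3,0,0,0, 0,0,0.12,0,0,0, 0,0,0,0,0,0, 0,0,0,0,0,0]' | grep -E "eef|wrist_force"
python3 - <<'E'
from look import *
c,T=wrist(); marks(["bolt_a","drift"],"wrist"); 
E
```

```text
eef_pos: [0.4906, 0.0513, 0.1974]
eef_pos: [0.491, 0.0531, 0.1787]
wrist_force: [-0.5, 0.3, -2.3]
bolt_a [([0.5083, 0.1528, 0.0804], 0.97), ([0.4737, -0.0416, 0.083], 0.89), ([0.4918, 0.0528, 0.1598], 0.53), ([0.4905, 0.0557, 0.083], 0.5)]
drift [([0.4904, 0.0545, 0.0809], 0.59), ([0.6966, 0.3305, -0.0009], 0.32)]
```

```bash

python3 -m crank '[0,0,0.02,0,0,0, 0,0,0,0,0,0, 0,0,0,0,0,0, 0,0,0,0,0,0, 0,0,0,0,0,0]' | grep -E "eef|wrist_force"
```

```text
eef_pos: [0.4911, 0.0525, 0.1785]
wrist_force: [-0.1, -0.6, -1.2]
```

```bash

python3 -m crank '[0,0,0.02,0,0,0, 0,0,0,0,0,0, 0,0,0,0,0,0, 0,0,0,0,0,0, 0,0,0,0,0,0]' | grep -E "eef|wrist_force"
```

```text
eef_pos: [0.4911, 0.0525, 0.1779]
wrist_force: [0.4, 0.5, -2.0]
```

```bash

python3 -m crank '[0,0,0.02,0,0,0, 0,0,0,0,0,0, 0,0,0,0,0,0, 0,0,0,0,0,0, 0,0,0,0,0,0]' | grep -E "eef|wrist_force"
```

```text
eef_pos: [0.4912, 0.0525, 0.1775]
wrist_force: [-0.1, -0.7, 2.4]
```

```bash

python3 -m crank '[0,0,0.02,0,0,0, 0,0,0,0,0,0, 0,0,0,0,0,0, 0,0,0,0,0,0, 0,0,0,0,0,0]' | grep -E "eef|wrist_force"
```

```text
eef_pos: [0.4915, 0.0525, 0.1774]
wrist_force: [-1.2, -0.1, 10.1]
```

```bash

python3 -m crank '[0,0,-0.1,0,0,0, 0,0,-0.3,0,0,0, 0,0,-0.3,0,0,0, 0,0,0,0,0,0, 0,0,0,0,0,0]' | grep -E "eef|wrist_force"
python3 -m crank '[0.14,-0.6,0,0,0,0, 0.14,-0.7,0,0,0,0, 0.14,-0.7,0,0,0,0, 0.14,-0.7,0,0,0,0, 0.14,-0.53,0,0,0,0]' | grep -E "eef"
python3 -m crank '[0,0,0.2,0,0,0, 0,0,0.3,0,0,0, 0,0,0.12,0,0,0, 0,0,0,0,0,0, 0,0,0,0,0,0]' | grep -E "eef|wrist_force"
python3 -m crank '[0,0,0.02,0,0,0, 0,0,0,0,0,0, 0,0,0,0,0,0, 0,0,0,0,0,0, 0,0,0,0,0,0]' | grep -E "eef|wrist_force"
```

```text
eef_pos: [0.4915, 0.0525, 0.1982]
wrist_force: [0.3, -0.1, -2.2]
eef_pos: [0.4697, -0.0457, 0.1974]
eef_pos: [0.47, -0.0437, 0.1787]
wrist_force: [0.2, -0.0, -2.2]
eef_pos: [0.4702, -0.0444, 0.1786]
wrist_force: [0.5, -0.2, -1.9]
```

```bash

python3 -m crank '[0,0,0.02,0,0,0, 0,0,0,0,0,0, 0,0,0,0,0,0, 0,0,0,0,0,0, 0,0,0,0,0,0]' | grep -E "eef|wrist_force"
```

```text
eef_pos: [0.4701, -0.0445, 0.1779]
wrist_force: [-0.3, -0.5, -3.0]
```

```bash

python3 -m crank '[0,0,0.02,0,0,0, 0,0,0,0,0,0, 0,0,0,0,0,0, 0,0,0,0,0,0, 0,0,0,0,0,0]' | grep -E "eef|wrist_force"
```

```text
eef_pos: [0.4701, -0.0444, 0.1773]
wrist_force: [-0.7, -0.1, -1.7]
```

```bash

python3 -m crank '[0,0,0.02,0,0,0, 0,0,0,0,0,0, 0,0,0,0,0,0, 0,0,0,0,0,0, 0,0,0,0,0,0]' | grep -E "eef|wrist_force"
```

```text
eef_pos: [0.4701, -0.0445, 0.1767]
wrist_force: [-0.2, 1.3, -0.8]
```

Below 0.1774 with only about 1 N, so it gives. I'll feel through to the stop.

```bash

python3 -m crank '[0,0,0.02,0,0,0, 0,0,0.02,0,0,0, 0,0,0.02,0,0,0, 0,0,0,0,0,0, 0,0,0,0,0,0]' | grep -E "eef|wrist_force"
python3 -m crank '[0,0,0.02,0,0,0, 0,0,0.02,0,0,0, 0,0,0,0,0,0, 0,0,0,0,0,0, 0,0,0,0,0,0]' | grep -E "eef|wrist_force"
```

```text
eef_pos: [0.4701, -0.0444, 0.1749]
wrist_force: [-0.2, 0.6, 0.0]
eef_pos: [0.4701, -0.0444, 0.1737]
wrist_force: [-0.7, -0.5, -0.3]
```

```bash

python3 -m crank '[0,0,0.02,0,0,0, 0,0,0.02,0,0,0, 0,0,0,0,0,0, 0,0,0,0,0,0, 0,0,0,0,0,0]' | grep -E "eef|wrist_force"
```

```text
eef_pos: [0.4701, -0.0444, 0.1725]
wrist_force: [0.1, -0.8, -0.3]
```

Right clamp is loose: it gave 5 mm under about 2 N. Lifting off and taking the drift back to its hole.

```bash

python3 -m crank '[0,0,-0.1,0,0,0, 0,0,-0.3,0,0,0, 0,0,-0.5,0,0,0, 0,0,-0.5,0,0,0, 0,0,-0.16,0,0,0]' | grep -E "eef|wrist_force"
python3 -m crank '[-0.35,-0.6,0,0,0,0, -0.35,-0.8,0,0,0,0, -0.35,-0.9,0,0,0,0, -0.35,-0.9,0,0,0,0, -0.37,-0.9,0,0,0,0]' | grep -E "eef"
python3 -m crank '[0,-0.9,0,0,0,0, 0,-0.9,0,0,0,0, 0,-0.9,0,0,0,0, 0,-0.9,0,0,0,0, 0,-0.9,0,0,0,0]' | grep -E "eef"
python3 -m crank '[0,-0.35,0,0,0,0, 0,0,0,0,0,0, 0,0,0,0,0,0, 0,0,0,0,0,0, 0,0,0,0,0,0]' | grep -E "eef|wrist_force"
python3 - <<'E'
from look import *
st()
c,T=wrist(); cv2.imwrite("pics/w4.png",c["image"]); marks(["drift","block_hole0"],"wrist")
for cam in ["side","scene"]:
  manip.camera(cam); marks(["drift","block_hole0"],cam,2)
goto([0.5232,-0.313,0.219])
E
```

```text
eef_pos: [0.4707, -0.0445, 0.2215]
wrist_force: [0.7, -0.7, -1.7]
eef_pos: [0.5234, -0.1685, 0.2192]
eef_pos: [0.523, -0.3036, 0.2191]
eef_pos: [0.5234, -0.3118, 0.2195]
wrist_force: [-0.5, -0.1, -2.6]
t 22.03 p [ 0.5234 -0.3118  0.2195] R [[-1.0, -0.001, -0.0], [-0.001, 1.0, 0.0], [0.0, 0.0, -1.0]] F [-0.51 -0.12 -2.62] w 0.0125 g 59.1 q [-0.671  0.414  0.149  1.306  0.    -0.672]
drift [([0.5229, -0.3111, 0.1223], 0.65)]
block_hole0 [([0.5252, -0.3146, 0.0576], 0.85)]
drift [([0.5253, -0.3153, 0.1298], 0.6)]
block_hole0 [([0.5233, -0.3116, 0.0611], 0.89), ([0.2537, -0.3739, 0.0868], 0.64)]
drift [([0.5245, -0.3104, 0.1272], 0.68), ([0.5493, -0.0654, 0.0553], 0.66)]
block_hole0 [([0.2545, -0.3775, 0.0834], 0.89), ([0.5211, -0.3175, 0.0596], 0.58)]
d units [ 0.   -0.01  0.01] turn units None
```

View pics/w4.png

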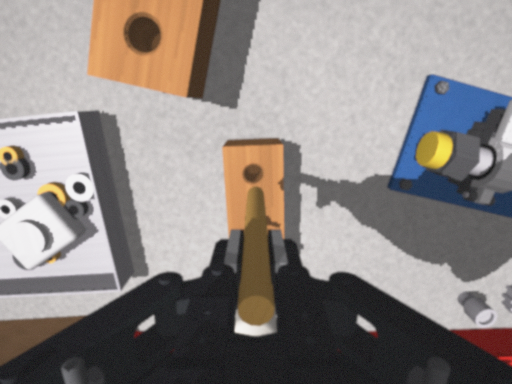

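The wrist view shows the empty hole at px (253,172), while the drift's axis falls at column 256. So the hole seems 2–3 mm further to −y. I'll measure it.

```bash
python3 - <<'E'
from look import *
c,T=wrist(); im=c["image"]
f=192/np.tan(np.radians(c["vertical_fov"]/2)); K=np.array([[f,0,c["cx"]],[0,f,c["cy"]],[0,0,1]]); d=np.array(c["dist"])
roi=im[155:187,235:272]; g=roi[:,:,2]; m=(g<110).astype(np.uint8)
n,l,stt,cen=cv2.connectedComponentsWithStats(m)
for i in range(1,n):
    print(stt[i],cen[i]+[235,155])
def ray(px,z):
    u=cv2.undistortPoints(np.array([[px]],float),K,d)[0,0]; v=T[:3,:3]@[u[0],u[1],1]; o=T[:3,3]
    return np.round(o+v*(z-o[2])/v[2],4)
for px in [(253,172)]+[tuple(cen[i]+[235,155]) for i in range(1,n)]: print(px,ray(px,0.06))
Ti=np.linalg.inv(T); p=manip.observe()["eef_pos"]
print(cv2.projectPoints(np.array([[p[0],p[1],.1265],[p[0],p[1],.06],[p[0],p[1],.19]]),cv2.Rodrigues(Ti[:3,:3])[0],Ti[:3,3],K,d)[0][:,0].round(1))
# drift axis near its lower end: brass columns per row
for r in (192,196,200,206,212): 
    row=im[r].astype(int); col=[x for x in range(240,275) if row[x,2]>row[x,0]*1.8 and row[x,2]<190 and row[x,2]-row[x,1]<60]; print(r,min(col,default=0),max(col,default=0))
cv2.imwrite("pics/w5c.png",cv2.resize(im[140:220,215:295],None,fx=7,fy=7,interpolation=cv2.INTER_CUBIC))
E
```

```text
[ 10  11  16  16 173] [252.46242775 173.56647399]
(253, 172) [ 0.5215 -0.3144  0.06  ]
(np.float64(252.46242774566474), np.float64(173.5664739884393)) [ 0.5231 -0.3149  0.06  ]
[[254.2 192.6]
 [254.4 173.7]
 [253.9 222.6]]
192 248 263
196 247 264
200 247 265
206 246 265
212 246 266
```

View pics/w5c.png

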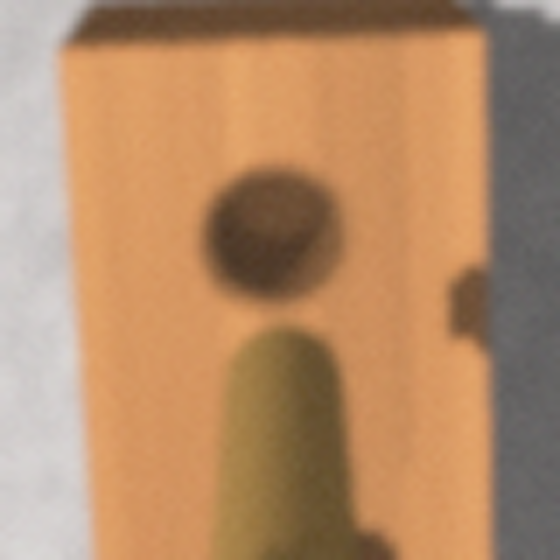

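The enlarged view shows the hole at px (254.0,173.6) and the drift's axis at column 255.8, so I need to shift about 1.8 mm to −y. In x it is aligned.

```bash

python3 -m crank '[0,-0.06,0.3,0,0,0, 0,0,0.5,0,0,0, 0,0,0.5,0,0,0, 0,0,0.5,0,0,0, 0,0,0.1,0,0,0]' | grep -E "eef|wrist_force"
python3 -m crank '[0,0,0.06,0,0,0, 0,0,0.06,0,0,0, 0,0,0.06,0,0,0, 0,0,0.06,0,0,0, 0,0,0.06,0,0,0]' | grep -E "eef|wrist_force"
python3 -m crank '[0,0,0.06,0,0,0, 0,0,0.06,0,0,0, 0,0,0.0,0,0,0, 0,0,0,0,0,0, 0,0,0,0,0,0]' | grep -E "eef|wrist_force"
```

```text
eef_pos: [0.5223, -0.3141, 0.1594]
wrist_force: [-0.3, 0.0, -2.5]
eef_pos: [0.5235, -0.3149, 0.1536]
wrist_force: [0.5, -0.2, -1.9]
eef_pos: [0.5233, -0.3147, 0.1497]
wrist_force: [-0.1, 0.0, -1.1]
```

```bash

python3 -m crank '[0,0,0.2,0,0,0, 0,0,0.3,0,0,0, 0,0,0.3,0,0,0, 0,0,0.2,0,0,0, 0,0,0.15,0,0,0]' | grep -E "eef|wrist_force"
python3 -m crank '[0,0,0.05,0,0,0, 0,0,0.03,0,0,0, 0,0,0.0,0,0,0, 0,0,0,0,0,0, 0,0,0,0,0,0]' | grep -E "eef|wrist_force"
```

```text
eef_pos: [0.5229, -0.3144, 0.1138]
wrist_force: [0.3, 0.1, -1.4]
eef_pos: [0.5234, -0.3148, 0.1131]
wrist_force: [0.1, -0.6, -2.6]
```

```bash

python3 -m crank '[0,0,0.04,0,0,0, 0,0,0.04,0,0,0, 0,0,0.04,0,0,0, 0,0,0,0,0,0, 0,0,0,0,0,0]' | grep -E "eef|wrist_force"
```

```text
eef_pos: [0.5233, -0.3147, 0.1091]
wrist_force: [0.2, -0.3, -2.3]
```

```bash

python3 -m crank '[0,0,0.02,0,0,0, 0,0,0.02,0,0,0, 0,0,0,0,0,0, 0,0,0,0,0,0, 0,0,0,0,0,0]' | grep -E "eef|wrist_force"
```

```text
eef_pos: [0.5235, -0.3148, 0.1084]
wrist_force: [-0.4, 1.0, 5.4]
```

```bash

python3 -m crank '[0,0,-0.01,0,0,0, 0,0,0,0,0,0, 0,0,0,0,0,0, 0,0,0,0,0,0, 0,0,0,0,0,0]' -1 | grep -E "eef|wrist_force|width"
python3 -m crank '[0,0,0,0,0,0, 0,0,0,0,0,0, 0,0,0,0,0,0, 0,0,0,0,0,0, 0,0,0,0,0,0]' | grep -E "eef|wrist_force|width"
python3 -m crank '[0,0,-0.2,0,0,0, 0,0,-0.4,0,0,0, 0,0,-0.7,0,0,0, 0,0,-0.8,0,0,0, 0,0,-0.8,0,0,0]' | grep -E "eef|wrist_force|width"
python3 -m crank '[0,0,-0.9,0,0,0, 0,0,-0.2,0,0,0, 0,0,0,0,0,0, 0,0,0,0,0,0, 0,0,0,0,0,0]' | grep -E "eef|wrist_force|width"
python3 - <<'E'
from look import *
st()
c,T=wrist(); marks(["drift","drift_centre","block_hole0"],"wrist")
ims=[c["image"][100:260,180:340]]
c=manip.camera("side"); marks(["drift","drift_centre"],"side",2); ims.append(c["image"][190:350,260:420])
cv2.imwrite("pics/rel.png",cv2.resize(np.hstack(ims),None,fx=2.5,fy=2.5))
E
```

```text
eef_pos: [0.5233, -0.3147, 0.1082]
wrist_force: [-0.6, -0.0, -0.1]
width: 0.0724
eef_pos: [0.5233, -0.3147, 0.1083]
wrist_force: [-0.3, -1.0, -1.3]
width: 0.0854
eef_pos: [0.5231, -0.3145, 0.1966]
wrist_force: [-0.1, -0.7, 0.5]
width: 0.0852
eef_pos: [0.5229, -0.3144, 0.2272]
wrist_force: [-0.0, 0.4, -0.0]
width: 0.0855
t 27.12 p [ 0.5229 -0.3144  0.2272] R [[-1.0, -0.0, -0.001], [-0.0, 1.0, 0.001], [0.001, 0.001, -1.0]] F [-0.03  0.4  -0.05] w 0.0855 g 0.0 q [-0.675  0.415  0.172  1.329  0.    -0.675]
drift [([0.5255, -0.3141, 0.0136], 0.81)]
drift_centre [([0.5218, -0.3173, 0.0879], 0.78)]
block_hole0 [([0.5242, -0.3137, 0.0555], 0.6)]
drift [([0.468, -0.0496, 0.0857], 0.47)]
drift_centre [([0.522, -0.3166, 0.0887], 0.81)]
```

View pics/rel.png

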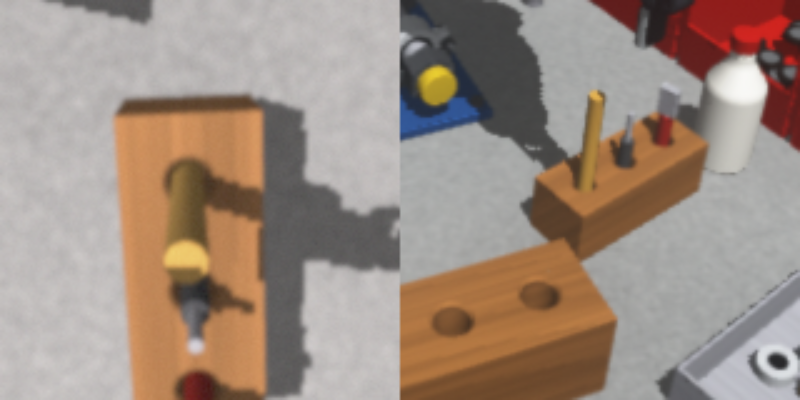

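The drift stands upright in its hole again (left half px (187,215), right half (592,140)), the fingers are clear and the punch and chisel are untouched. Next is the right (loose) clamp: turn 12.6° to line up with the rig and tilt −15°.

```bash

python3 -m crank '[0.2,0.6,0,0,0,0, 0.2,0.8,0,0,0,0, 0.22,0.85,0.1,0,0,0, 0.22,0.85,0.1,0,0,0, 0.22,0.85,0.1,0,0,0]' | grep -E "eef"
python3 -m crank '[0.22,0.85,0.1,0,0,0, 0.22,0.85,0.1,0,0,0, 0.22,0.85,0.1,0,0,0, 0.22,0.85,0.1,0,0,0, 0.22,0.85,0.1,0,0,0]' | grep -E "eef"
python3 -m crank '[0.22,0.7,0.1,0,0,0, 0.05,0.3,0,0,0,0, 0,0,0,0,0,0.035, 0,0,0,0,0,0.035, 0,0,0,0,0,0]' | grep -E "eef|rot"
python3 -m crank '[0,0,0,0,-0.0278,0, 0,0,0,0,-0.0278,0, 0,0,0,0,-0.0278,0, 0,0,0,0,0,0, 0,0,0,0,0,0]' | grep -E "eef|rot"
cat >> look.py <<'E'
yaw=-np.radians(12.6); RZ=R.from_euler("z",yaw)
RX=RZ.apply([1,0,0]); RY=RZ.apply([0,1,0])
def toolR(tilt): return RZ*R.from_euler("y",tilt,degrees=True)*R.from_matrix([[-1,0,0],[0,1,0],[0,0,-1]])
def tcp(g,tilt): return np.array(g)+toolR(tilt).apply([0,0,.019])
E
python3 - <<'E'
from look import *
st()
c,T=wrist(); marks(["bolt_a","cap_a","cap_a_ear"],"wrist"); cv2.imwrite("pics/w6.png",c["image"])
f=192/np.tan(np.radians(c["vertical_fov"]/2)); K=np.array([[f,0,c["cx"]],[0,f,c["cy"]],[0,0,1]]); d=np.array(c["dist"])
Ti=np.linalg.inv(T)
E=np.array([.470,-.0445,0])
print(cv2.projectPoints(np.array([E+[0,0,.084],E+[0,0,.069]-.022*RX-.015*RY,E+[0,0,.069]-.022*RX+.015*RY]),cv2.Rodrigues(Ti[:3,:3])[0],Ti[:3,3],K,d)[0][:,0].round(1))
g=tcp([.470,-.0445,.062],-15); z=toolR(-15).apply([0,0,1]); goto(g-.08*z,toolR(-15))
E
```

```text
eef_pos: [0.491, -0.1952, 0.219]
eef_pos: [0.4579, -0.0676, 0.2041]
eef_pos: [0.4506, -0.0388, 0.2014]
tcp_rot: [0.0, 0.112, 0.994, -0.0]
eef_pos: [0.4496, -0.0388, 0.2016]
tcp_rot: [0.129, 0.108, 0.986, -0.015]
t 29.13 p [ 0.4496 -0.0388  0.2016] R [[-0.943, 0.216, 0.252], [0.208, 0.976, -0.057], [-0.258, -0.001, -0.966]] F [ 1.58  0.27 -1.12] w 0.0853 g 0.0 q [-0.276 -0.029 -0.517  0.821  0.014 -0.057]
bolt_a [([0.5106, 0.1511, 0.0799], 0.88), ([0.49, 0.0526, 0.0825], 0.63), ([0.4707, -0.047, 0.081], 0.59), ([0.5946, 0.1293, 0.0519], 0.56)]
cap_a [([0.5514, -0.0654, 0.0529], 0.95), ([0.5741, 0.0345, 0.0551], 0.86), ([0.5929, 0.1307, 0.0511], 0.76)]
cap_a_ear []
[[253.1 173.6]
 [236.7 144.5]
 [269.7 144.6]]
d units [ 0.58 -0.04  2.63] turn units [ 0.     -0.0003  0.0003]
```

View pics/w6.png

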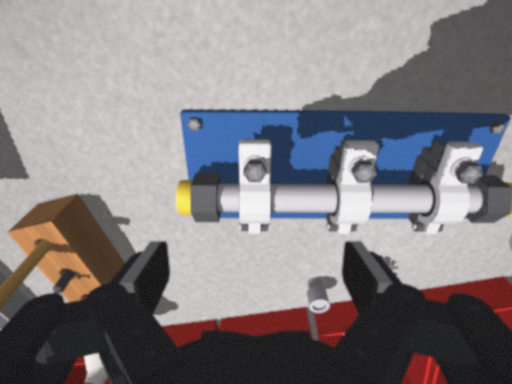

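The wrist view shows the rig square in the picture. The right clamp's ear corners are at px (240,141) and (271,141) and its bolt at (256,169), within 1–3 mm of my prediction. Descending over the ear.

```bash

python3 -m crank '[0.2,0,0.4,0,0,0, 0.2,0,0.6,0,0,0, 0.2,0,0.7,0,0,0, 0,0,0.6,0,0,0, 0,0,0.4,0,0,0]' | grep -E "eef|wrist_force"
python3 -m crank '[0,0,0.5,0,0,0, 0,0,0.5,0,0,0, 0,0,0.5,0,0,0, 0,0,0.4,0,0,0, 0,0,0.3,0,0,0]' | grep -E "eef|wrist_force"
python3 -m crank '[0,0,0.2,0,0,0, 0,0,0.1,0,0,0, 0,0,0,0,0,0, 0,0,0,0,0,0, 0,0,0,0,0,0]' | grep -E "eef|wrist_force"
python3 - <<'E'
from look import *
st(); c,T=wrist(); marks(["bolt_a","cap_a_ear"],"wrist")
goto(tcp([.4692,-.0447,.062],-15),toolR(-15))
E
```

```text
eef_pos: [0.4541, -0.0396, 0.1167]
wrist_force: [0.7, -0.4, 0.6]
eef_pos: [0.4712, -0.0435, 0.0533]
wrist_force: [0.6, -0.3, 0.6]
eef_pos: [0.4731, -0.0438, 0.0464]
wrist_force: [-0.1, 0.3, 1.0]
t 30.58 p [ 0.4731 -0.0438  0.0464] R [[-0.943, 0.218, 0.253], [0.21, 0.976, -0.057], [-0.259, -0.0, -0.966]] F [-0.12  0.27  0.97] w 0.0854 g 0.0 q [-0.272  0.182 -0.783  0.344  0.014 -0.051]
bolt_a [([0.4721, -0.0432, 0.0819], 0.93), ([0.4889, 0.0527, 0.0841], 0.65)]
cap_a_ear []
d units [-0.02 -0.06  0.1 ] turn units [0.     0.0003 0.0001]
```

```bash

python3 -m crank '[0,-0.02,0.15,0,0,0, 0,0,0,0,0,0, 0,0,0,0,0,0, 0,0,0,0,0,0, 0,0,0,0,0,0]' 1 | grep -E "eef|force|width"
python3 -m crank '[0,0,0,0,0,0, 0,0,0,0,0,0, 0,0,0,0,0,0, 0,0,0,0,0,0, 0,0,0,0,0,0]' | grep -E "eef|force|width"
python3 - <<'E'
from look import *
s=st(); r=rot(s); print("F tool",r.inv().apply(s["wrist_force"]).round(1))
# plan: rotate about the hinge by 10 deg steps
g=s["eef_pos"]; H=np.array([.4698,-.0447,.054])+.084*RX; 
for a in range(0,51,10):
    q=RZ*R.from_euler("y",a,degrees=True)*RZ.inv(); p=H+q.apply(g-H); print(a,p.round(4))
d=2.5; q=RZ*R.from_euler("y",d,degrees=True)*RZ.inv(); print("per 2.5deg row",(r.inv().apply(H+q.apply(g-H)-g)/.03).round(4), (r.inv()*q*r).as_rotvec()/np.pi)
E
```

```text
eef_pos: [0.4736, -0.0452, 0.0417]
wrist_force: [-7.6, -1.3, 15.5]
width: 0.029
grip_force: 59.4
eef_pos: [0.4736, -0.0451, 0.0418]
wrist_force: [-5.0, -4.3, 6.7]
width: 0.0291
grip_force: 58.5
t 31.57 p [ 0.4736 -0.0451  0.0418] R [[-0.943, 0.219, 0.252], [0.211, 0.976, -0.058], [-0.259, -0.001, -0.966]] F [-5.02 -4.28  6.72] w 0.0291 g 58.5 q [-0.274  0.19  -0.789  0.33   0.013 -0.052]
F tool [ 2.1 -5.3 -7.5]
0 [ 0.4736 -0.0451  0.0418]
10 [ 0.4727 -0.0449  0.0559]
20 [ 0.4742 -0.0453  0.07  ]
30 [ 0.4781 -0.0462  0.0836]
40 [ 0.4842 -0.0475  0.0962]
50 [ 0.4924 -0.0494  0.1076]
per 2.5deg row [-0.0156 -0.0002 -0.117 ] [ 5.04924416e-07  1.38888724e-02 -2.13725669e-05]
```

```bash

python3 -m crank '[-0.016,0,-0.117,0,0.0139,0, -0.016,0,-0.117,0,0.0139,0, -0.016,0,-0.117,0,0.0139,0, -0.016,0,-0.117,0,0.0139,0, 0,0,0,0,0,0]' | grep -E "eef|force|width"
python3 - <<'E'
from look import *
s=st(); r=rot(s); print("F tool",r.inv().apply(s["wrist_force"]).round(1))
c=manip.camera("side"); marks(["bolt_a","cap_a_ear"],"side")
c=manip.camera("scene"); marks(["bolt_a","cap_a_ear"],"scene")
E
```

```text
eef_pos: [0.4726, -0.0449, 0.0558]
wrist_force: [-5.5, -4.6, 0.7]
width: 0.029
grip_force: 62.0
t 31.98 p [ 0.4726 -0.0449  0.0558] R [[-0.973, 0.218, 0.08], [0.218, 0.976, -0.019], [-0.083, -0.001, -0.997]] F [-5.53 -4.61  0.74] w 0.029 g 62.0 q [-0.268  0.259 -0.585  0.644  0.003 -0.048]
F tool [ 4.3 -5.7 -1.1]
bolt_a [([0.5733, -0.3131, 0.0139], 0.66), ([0.5139, 0.1518, 0.0833], 0.59), ([0.4906, 0.0538, 0.0857], 0.41)]
cap_a_ear [([0.525, -0.3147, 0.0874], 0.43)]
bolt_a [([0.4779, -0.0435, 0.0978], 0.4), ([0.4909, 0.0493, 0.089], 0.36), ([0.5103, 0.1506, 0.0831], 0.35)]
cap_a_ear [([0.5135, 0.1541, 0.0577], 0.68), ([0.5106, 0.1485, 0.0828], 0.19)]
```

The cap follows: the bolt is at z 0.098, as expected at 10°, and the forces are small. Continuing.

```bash

python3 -m crank '[-0.016,0,-0.117,0,0.0139,0, -0.016,0,-0.117,0,0.0139,0, -0.016,0,-0.117,0,0.0139,0, -0.016,0,-0.117,0,0.0139,0, -0.016,0,-0.117,0,0.0139,0]' | grep -E "eef|force|width"
python3 -m crank '[-0.016,0,-0.117,0,0.0139,0, -0.016,0,-0.117,0,0.0139,0, -0.016,0,-0.117,0,0.0139,0, 0,0,0,0,0,0, 0,0,0,0,0,0]' | grep -E "eef|force|width"
python3 - <<'E'
from look import *
s=st(); r=rot(s); print("F tool",r.inv().apply(s["wrist_force"]).round(1))
E
```

```text
eef_pos: [0.4749, -0.0455, 0.0734]
wrist_force: [-1.5, -4.4, -2.7]
width: 0.0288
grip_force: 62.1
eef_pos: [0.4779, -0.0461, 0.0831]
wrist_force: [-4.4, -5.4, 4.1]
width: 0.0292
grip_force: 62.6
t 33.12 p [ 0.4779 -0.0461  0.0831] R [[-0.942, 0.218, -0.256], [0.211, 0.976, 0.056], [0.262, -0.001, -0.965]] F [-4.4  -5.44  4.09] w 0.0292 g 62.6 q [-0.259  0.466 -0.192  1.177 -0.012 -0.038]
F tool [ 4.1 -6.3 -3.1]
```

```bash

python3 -m crank '[-0.016,0,-0.117,0,0.0139,0, -0.016,0,-0.117,0,0.0139,0, -0.016,0,-0.117,0,0.0139,0, -0.016,0,-0.117,0,0.0139,0, -0.016,0,-0.117,0,0.0139,0]' | grep -E "eef|force|width"
python3 -m crank '[-0.016,0,-0.117,0,0.0139,0, -0.016,0,-0.117,0,0.0139,0, -0.016,0,-0.117,0,0.0139,0, 0,0,0,0,0,0, 0,0,0,0,0,0]' | grep -E "eef|force|width"
python3 - <<'E'
from look import *
s=st(); r=rot(s); print("F tool",r.inv().apply(s["wrist_force"]).round(1), "tilt", (RZ.inv()*r).as_matrix()[:,2].round(3), "expected ear", tcp([0,0,0],35))
H=np.array([.4698,-.0447,.054])+.084*RX
g=s["eef_pos"]-r.apply([0,0,.019])-H; g=RZ.inv().apply(g); print("grasp wrt hinge",g.round(4),"cap angle",np.degrees(np.arctan2(g[2],-g[0])).round(1),"(+%.1f at shut)"%np.degrees(np.arctan2(8,84)))
for cam in ["side","scene","wrist"]:
    c=manip.camera(cam); marks(["bolt_a","cap_a_ear","drift","punch","chisel"],cam); cv2.imwrite(f"pics/end_{cam}.png",c["image"])
q=RZ*R.from_euler("y",50,degrees=True); print("bolt expected at 50:",(H+q.apply([-.084,0,.030])).round(4))
E
```

```text
eef_pos: [0.4862, -0.048, 0.0991]
wrist_force: [-2.4, -5.3, -2.5]
width: 0.0291
grip_force: 62.1
eef_pos: [0.4923, -0.0494, 0.1072]
wrist_force: [-4.4, -6.3, 3.8]
width: 0.0292
grip_force: 62.5
t 33.95 p [ 0.4923 -0.0494  0.1072] R [[-0.797, 0.217, -0.563], [0.178, 0.976, 0.124], [0.577, -0.001, -0.817]] F [-4.43 -6.26  3.84] w 0.0292 g 62.5 q [-0.253  0.729  0.211  1.667 -0.02  -0.027]
F tool [ 4.6 -7.1 -1.4] tilt [-0.577 -0.001 -0.817] expected ear [-0.01063549  0.00237731 -0.01556389]
grasp wrt hinge [-0.0501  0.0003  0.0687] cap angle 53.9 (+5.4 at shut)
bolt_a [([0.5148, 0.1482, 0.0839], 0.61), ([0.4904, 0.0536, 0.0843], 0.45)]
cap_a_ear [([0.5143, 0.1544, 0.0615], 0.77)]
drift [([0.4437, 0.3781, -0.0069], 0.55), ([0.5251, -0.3153, 0.0206], 0.54)]
punch [([0.5757, -0.3149, 0.0148], 0.67)]
chisel [([0.6204, -0.3078, 0.0167], 0.61), ([0.5514, -0.0623, 0.0553], 0.27)]
bolt_a [([0.5119, 0.1503, 0.0836], 0.48), ([0.4921, 0.0498, 0.086], 0.39)]
cap_a_ear [([0.5152, 0.1512, 0.0578], 0.72)]
drift [([0.5255, -0.3143, 0.0193], 0.49), ([0.5105, 0.151, 0.0841], 0.33)]
punch []
chisel []
bolt_a [([0.5232, -0.0573, 0.1369], 0.69)]
cap_a_ear []
drift []
punch []
chisel []
bolt expected at 50: [ 0.5215 -0.0563  0.1376]
```

The bolt shows at (0.523,−0.057,0.137), against (0.522,−0.056,0.138) expected at 50°. The grip is steady and the drift is in its hole, so I'm handing in.

```bash
python3 -c "
from look import *
print(manip.job_done()); st()"
```

```text
the job is handed in; nothing more can be done
None
the job is handed in; nothing more can be done
```

The robot's right clamp was the loose one; the bolts were tapped left to right, the drift is back upright in its hole, and the job was handed in with that cap held open at about 50 degrees.

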